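# Load connectors into a sloping rail magazine

## Robot

A 6-joint arm with a two-finger parallel gripper is mounted at the origin on the work surface. World frame = base frame: x ahead of the robot, y to its left, z up, the work surface at z = 0. Lengths are in mm, angles in rad, forces in N, time in s.
With the tool pointing down it reaches from about 350 to 775 mm from the base axis. Payload 7.3 kg.
Tool frame: the origin (TCP) lies between the finger pads; the fingertips stand 14 mm ahead of it and the grasp point (between the pads) lies 5 mm behind it; y points along the fingers, z is the direction in which the jaws open and shut, and the axes are right-handed (so a half turn about y gives the same grasp; the last joint's range is limited). The gripper opens to 92 mm and grips with 3 to 60 N. Pads are 19 mm wide; open, the fingers measure 130 mm over their backs; the gripper's body (75 mm by 190 mm) begins 47 mm behind the grasp point.
Start: joints at [0.991, 0.342, 1.524, -0, 1.275, -0.146], TCP at [220.657, 476.397, 240.741] pointing down, gripper open.
Joint ranges: [-2.53, 2.53], [-0.77, 2.02], [0.04, 2.7], [-1, 4.14], [0.28, 2.66], [-3.11, 3.11]. Speed limits (rad/s): [2.57, 2.57, 3.14, 3.14, 3.14, 3.14].

## Interface

Orientations are given as [roll, pitch, yaw] about the fixed x, y, z axes, in that order (R = Rz(yaw) Ry(pitch) Rx(roll)).
In Python, from plant import bot, vision, order gives the robot as it stands.
- The arm moves only by the tool apply_moves, never from a script. Its argument "rows" is a list of rows, each a list of 3 entries, a list of its own where there are three numbers: the shift along the tool's x, y, z in cm, then the turn about the tool's y in rad, then the finger opening in cm, from 0 to 9.18. A call has 1 to 5 rows; each row is the pose to reach, as a shift and turn from the pose measured when the call began, along the tool's axes at that moment; what a row does not reach only later rows make up. A row lasts 1/8 s, in which the tool goes at most 62.5 mm and 10.7 degrees, less where a joint would pass 70% of its speed; a pose out of reach is approached as far as the arm can. A call with a gripper value outside its range is refused whole. The fingers move at their own pace and stop on an object; the grip force is fixed at half the most. Time passes only in rows, so rows that repeat a pose let the fingers close. It gives the time, the measured TCP pose, the force and the opening at its end, in the units of the state.
- bot.get_obs(): the state, without advancing time (a new reading comes with each control period).
- vision.capture(name): name is "scene" or "top" or "wrist"; returns the picture (400x640x3 uint8, red, green, blue); there is no depth.
- vision.camera_info(name): a dict with "mtx" (3x3 intrinsics, pixels), "rvec" (rotation vector, rad) and "tvec" (3), from world to camera coordinates, as OpenCV has them. Camera axes: x right, y down, z forward; pixel columns grow to the right and rows downward; lengths in mm; the calibration is good to about 2 mm. A picture is of the moment at which its call begins: read the wrist's pose just before it. camera_info takes no time and is no camera call; for the wrist camera it gives the pose at the moment of the call.
- order.close_job(): hands the job in, once; it reports no verdict.
The state is a dict: "time": time; "joint_positions": joint angles; "dq": joint speeds; "tau": joint torques, N m; "tool_pos": TCP position; "tcp_rot": TCP orientation; "contact_force": force on the tool from outside, world axes, zero at the start; "moment": the same for the moment, N m; "grip_width": finger opening in mm.
Only numpy, scipy, OpenCV 4.12 (cv2) and the standard library are available. Lean on these libraries where they do the work, as an engineer would, in place of code of your own. Each camera call takes 0.05 s, during which the arm holds its last target.

## Task

Load the three black power connectors into the sloping aluminium rail: lay each one into the open upper end, standing on its flange with its white end uphill, and let it slide down under the lips, so that all three queue up against the lower stop. Then push the orange gate fully across behind the last one. Leave the other things on the bench where they are.

Things in the scene. Friction and masses are not known exactly. Their poses are not given: they have to be found in the camera images.
- chute: The sloping aluminium rail, fixed. Origin: middle of its floor, at the foot of the lower stop. x points uphill along the floor (30 degrees above level), y level across it, to the gate's side, z square out of the floor. Floor 200 mm long and slippery: a connector released on it slides down by itself to the stop or the connector before it. Three fill x = 0 to 120 mm; walls 4 mm thick.
- tube_mouth (a point): Mouth of the rail's tube: floor point at x = 126 mm of chute, same axes. The tube runs from here down to the stop: side walls 37.5 mm apart and two lips 8 to 11 mm above the floor (bent up slightly in the top 10 mm) that leave a 26 mm slot. The 34 mm flange passes under the lips, the 22 mm housing through the slot.
- mouth (a point): Middle of the rail's open loading end: floor point at x = 172 mm of chute, same axes. The loading end runs from x = 127 to 200 mm: open above and at its upper end, side walls only 5 mm high and 42 mm apart, narrowing to the tube's 37.5 mm between x = 151 and 127 mm. A connector laid here spans x = 152 to 192 mm.
- gate (a joint): Orange slide gate, m: 0 = fully across the rail (closed, at its end stop), 0.055 = fully open, away to the +y side. It slides along y of chute at x = 130 mm, takes about 1.5 N to push and stays where it is left.
- gate_handle (a point): Centre of the gate's handle, an orange block 18 (x) x 16 (y) x 36 mm (z) at the gate's outer end, same axes as chute; it lies at x = 130, y = 38 mm + the joint value, z = 34 mm there, top at z = 52 mm. Its outer (+y) face is free to push on. The 4 mm thick blade, z = 8 to 34 mm, reaches from it 56 mm towards the rail.
- conn1_center (a point): Power connector 1 of 3 (alike), loose, about 45 g, standing on the mat. Grey flange 40 (x) x 34 (y) x 6 mm; black housing 36 x 22 mm up to 38 mm, WHITE over the last 11 mm at its +x end. Point: its centre, 19 mm above the underside; x to the white end, z out of the top. Grip the housing's 22 mm sides high up, fingertips at least 9 mm above the underside, to clear flange and rail sides.
- conn2_center (a point): Power connector 2 of 3 (alike), loose, about 45 g, standing on the mat. Grey flange 40 (x) x 34 (y) x 6 mm; black housing 36 x 22 mm up to 38 mm, WHITE over the last 11 mm at its +x end. Point: its centre, 19 mm above the underside; x to the white end, z out of the top. Grip the housing's 22 mm sides high up, fingertips at least 9 mm above the underside, to clear flange and rail sides.
- conn3_center (a point): Power connector 3 of 3 (alike), loose, about 45 g, standing on the mat. Grey flange 40 (x) x 34 (y) x 6 mm; black housing 36 x 22 mm up to 38 mm, WHITE over the last 11 mm at its +x end. Point: its centre, 19 mm above the underside; x to the white end, z out of the top. Grip the housing's 22 mm sides high up, fingertips at least 9 mm above the underside, to clear flange and rail sides.
- bowl: Orange plastic bowl, 144 mm across, 42 mm high; origin under its centre. Not to be disturbed.
- screwdriver: Red-handled screwdriver lying on the mat, 190 mm long along its x, about 30 mm high. Not to be disturbed.
- spudger: Blue flat plastic pry stick, 150 x 17 x 6 mm, long along its x; origin under its centre. Not to be disturbed.
- heatsink: Aluminium finned heatsink, 44 x 44 x 25 mm; origin under its centre. Not to be disturbed.
- coin_cell: Steel coin cell, 24 mm across, 4 mm thick, lying on the mat; origin under its centre. Not to be disturbed.
- memory_card: Green memory module lying flat, 130 (x) x 32 x 5 mm; origin under its centre. Not to be disturbed.
There are look-alikes about, which are no part of the job. What is shaped like the part that bears conn3_center but green or red is not meant. What is shaped like the part that bears conn1_center but turquoise is not meant.

How it is judged:
By the outcome, as a careful person would: the job done as asked, in the order asked, and still so for the second after the job is handed in, with the robot touching nothing.
It also fails if it takes over 72 s, if anything falls off the work surface, if the arm or the gripper's body presses on something with over 40 N, if the wrist force passes 120 N, or if a joint passes its speed limit or range.

## Working session

There is one attempt and no reset: what is moved stays moved. The work goes in short steps, Python scripts to look and compute and a tool call to move; the robot and the scene stay as the last step left them, time stands still between calls to the robot, and variables do not carry over. Pictures are saved under pics/ and viewed, and the job is handed in when it is done.

Besides the shell and the picture viewer there is one more tool, called after "Request:" by a JSON object that holds its "method" and its "body". apply_moves: Moves the arm, as the interface text tells. Its arguments: {"type":"object","properties":{"rows":{"type":"array","items":{"type":"array"}}},"required":["rows"]}

```bash
ls -la; mkdir -p pics; python3 - <<'E'
from plant import bot, vision, order
import cv2
print(bot.get_obs())
for n in ["scene","top","wrist"]:
    print(n,vision.camera_info(n))
    cv2.imwrite(f"pics/{n}0.png",vision.capture(n)[:,:,::-1])
E
```

```text
total 12
drwxr-xr-x  3 agent agent 4096 Dec  7 16:35 .
drwxr-xr-x 23 root  root  4096 Dec  7 16:35 ..
drwxr-xr-x  2 agent agent 4096 Dec  7 16:35 pics
{'time': 0.0, 'joint_positions': array([ 9.91014566e-01,  3.42696228e-01,  1.52505331e+00, -4.53724177e-05,
        1.27536559e+00, -1.45998396e-01]), 'dq': array([ 7.02018518e-05, -5.59547689e-04, -8.96561646e-04,  1.32644134e-03,
       -9.02275353e-04,  2.01454833e-03]), 'tau': array([ 5.24770712e-04, -4.31241453e+01, -2.44216758e+01,  7.18942937e-02,
        5.60197723e-02, -1.19463689e-04]), 'tool_pos': array([220.43342092, 476.04561425, 240.04602048]), 'tcp_rot': array([-1.57230892e+00,  1.78565791e-04, -4.33770257e-01]), 'contact_force': array([-1.14653015,  0.10040162,  0.38428483]), 'moment': array([-0.03236876,  0.01981627,  0.00416477]), 'grip_width': 91.78121405544351}
scene {'mtx': array([[415.32516917,   0.        , 326.82015322],
       [  0.        , 415.32516917, 195.81373924],
       [  0.        ,   0.        ,   1.        ]]), 'rvec': array([ 0.73946152,  2.5852658 , -1.17374958]), 'tvec': array([ 517.03793078,  -97.49006495, 1055.52867575])}
top {'mtx': array([[437.44624739,   0.        , 319.54760819],
       [  0.        , 437.44624739, 203.8466883 ],
       [  0.        ,   0.        ,   1.        ]]), 'rvec': array([ 2.12808268, -2.18118194,  0.11360497]), 'tvec': array([ -44.57416778,  570.75345173, 1040.27169086])}
wrist {'mtx': array([[281.1367109 ,   0.        , 316.50145233],
       [  0.        , 281.1367109 , 204.59013922],
       [  0.        ,   0.        ,   1.        ]]), 'rvec': array([-2.44850282, -1.56472111, -0.21143492]), 'tvec': array([-524.23681861,  -33.13743687,  390.44158808])}
```

View pics/top0.png

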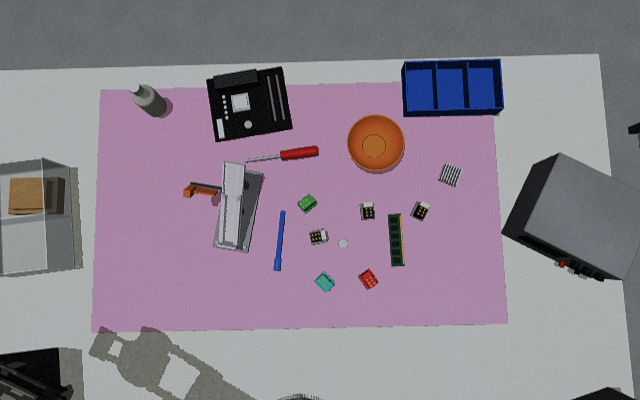

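View pics/scene0.png

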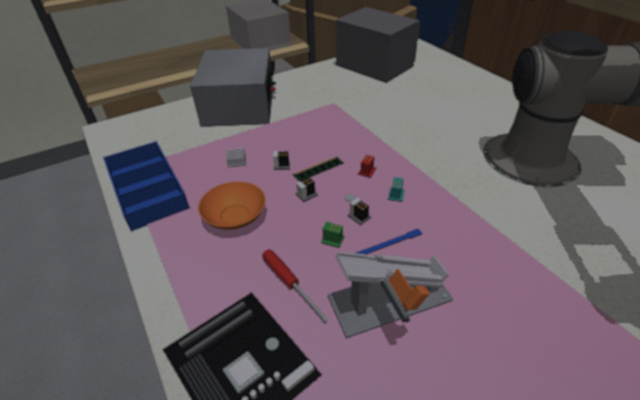

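View pics/wrist0.png

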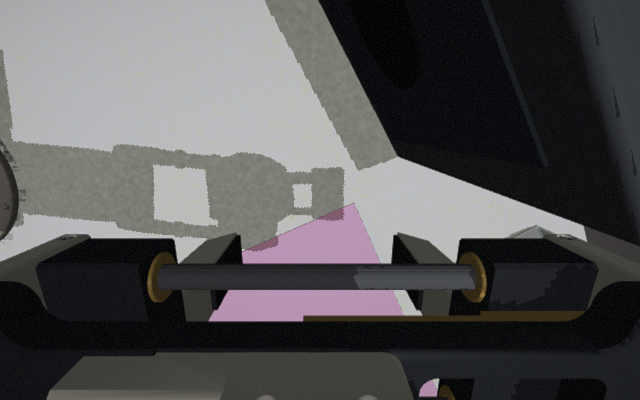

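The top view shows the three black/white connectors at about (319,237), (367,212) and (420,211). The rail is at (238,207) with its orange gate to the left. I'll zoom in next.

```bash
python3 - <<'E'
import cv2,numpy as np
t=cv2.imread("pics/top0.png"); s=cv2.imread("pics/scene0.png")
a=cv2.resize(t[150:265,170:280],None,fx=5,fy=5,interpolation=cv2.INTER_CUBIC)
b=cv2.resize(t[185:305,290:445],None,fx=5,fy=5,interpolation=cv2.INTER_CUBIC)
c=cv2.resize(s[230:340,310:470],None,fx=5,fy=5,interpolation=cv2.INTER_CUBIC)
cv2.imwrite("pics/a.png",a);cv2.imwrite("pics/b.png",b);cv2.imwrite("pics/c.png",c)
E
```

```text
(no output)
```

View pics/a.png

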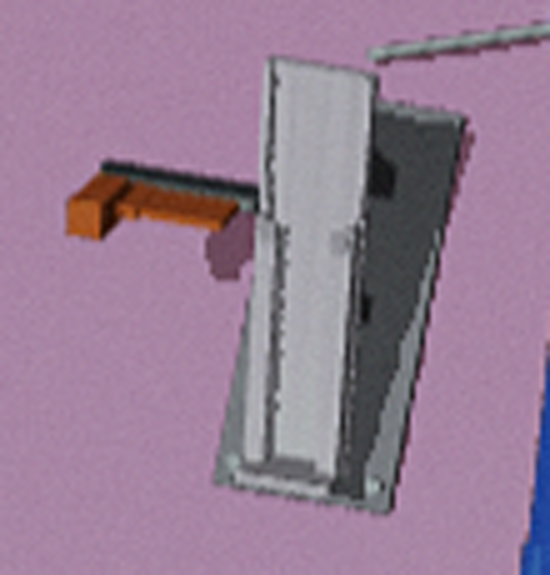

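View pics/b.png

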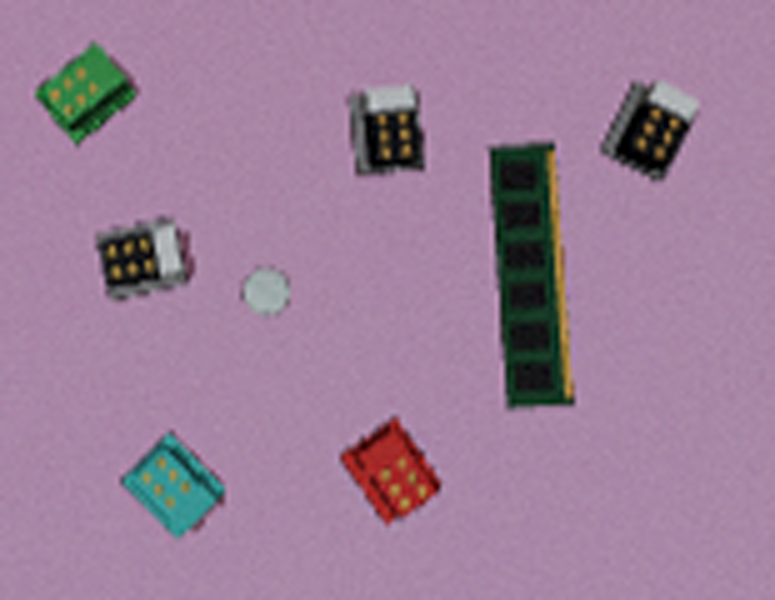

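View pics/c.png

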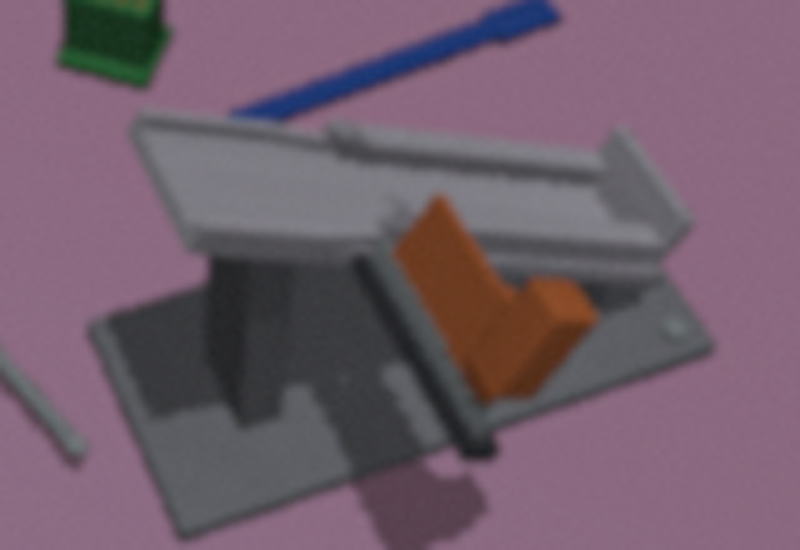

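```bash
cat > h.py <<'E'
import numpy as np,cv2
from scipy.spatial.transform import Rotation as Ro
def cam(ci):
    R=cv2.Rodrigues(np.array(ci['rvec']))[0];t=np.array(ci['tvec']).reshape(3)
    return np.array(ci['mtx']),R,t
def ray(ci,uv):
    K,R,t=cam(ci); d=R.T@np.linalg.inv(K)@np.array([uv[0],uv[1],1.]); return -R.T@t,d/np.linalg.norm(d)
def onz(ci,uv,z):
    c,d=ray(ci,uv); return c+d*(z-c[2])/d[2]
def tri(obs):
    A=np.zeros((3,3));b=np.zeros(3)
    for ci,uv in obs:
        c,d=ray(ci,uv);P=np.eye(3)-np.outer(d,d);A+=P;b+=P@c
    x=np.linalg.solve(A,b); return x,[np.linalg.norm((np.eye(3)-np.outer(d,d))@(x-c)) for c,d in [ray(*o) for o in obs]]
def proj(ci,X):
    K,R,t=cam(ci); p=(R@np.atleast_2d(X).T).T+t; p=p@K.T; return p[:,:2]/p[:,2:]
def toolR(o): return Ro.from_euler('xyz',o['tcp_rot']).as_matrix()
E
python3 - <<'E'
from h import *
from plant import bot,vision
o=bot.get_obs();T=toolR(o);print("tool axes cols",T.round(3))
w=vision.camera_info('wrist');K,R,t=cam(w);c=-R.T@t
print("wrist cam in tool",T.T@(c-o['tool_pos']),"axes in tool",(T.T@R.T).round(3))
top=vision.camera_info('top');sc=vision.camera_info('scene')
for n,uv,z in [('c1',(319,237),38),('c2',(368,212),38),('c3',(421,211),38),('bowl',(376,143),42),('card',(396,240),5),('coin',(343,243),2),('green',(307,203),38),('spud',(280,240),3),('sd tip',(247,161),5),('turq',(325,282),38),('red',(369,279),38)]:
    print(n,onz(top,uv,z).round())
print(tri([(top,(224.4,161.4)),(sc,(348,279))]),tri([(top,(245.6,164.8)),(sc,(338,253))]))
E
```

```text
tool axes cols [[ 0.907 -0.001  0.42 ]
 [-0.42  -0.001  0.907]
 [-0.    -1.    -0.001]]
wrist cam in tool [ -72.33306781 -144.41984193   -0.21638798] axes in tool [[-0.     0.964  0.267]
 [-0.    -0.267  0.964]
 [ 1.     0.     0.   ]]
c1 [488. -55.  38.]
c2 [ 546. -176.   38.]
c3 [ 545. -305.   38.]
bowl [ 716. -202.   42.]
card [ 477. -246.    5.]
coin [ 473. -115.    2.]
green [572. -28.  38.]
spud [485.  43.   3.]
sd tip [688. 124.   5.]
turq [380. -67.  38.]
red [ 385. -173.   38.]
(array([659.79607372, 152.69451437, 132.67502087]), [np.float64(0.15704947122516377), np.float64(0.15704947122502305)]) (array([648.47831776, 104.73356318, 137.49416385]), [np.float64(1.3033569255710034), np.float64(1.3033569255712814)])
```

Request:
{"method": "apply_moves", "body": {"rows": [[[28, 0, -8], -0.2, 9], [[55, -1, -15.4], -0.2, 9], [[55, -1, -15.4], -0.2, 9], [[55, -1, -15.4], -0.2, 9], [[55, -1, -15.4], -0.2, 9]]}}

```text
time: 0.78
tool_pos: [454.2, 276.3, 245.3]
tcp_rot: [-1.572, 0.001, -0.234]
contact_force: [1.7, 0.8, -0.2]
grip_width: 89.9
```

Request:
{"method": "apply_moves", "body": {"rows": [[[23.5, -1, -12], 0, 9], [[23.5, -1, -12], 0, 9], [[23.5, -1, -12], 0, 9], [[23.5, -1, -12], 0, 9], [[23.5, -1, -12], 0, 9]]}}

```text
time: 1.4
tool_pos: [657.1, 101.7, 253.9]
tcp_rot: [-1.573, 0.001, -0.238]
contact_force: [-0.7, 0.2, 0.2]
grip_width: 89.8
```

```bash
cat > snap.py <<'E'
import sys,pickle,cv2
from h import *
from plant import bot,vision
n=sys.argv[1];which=sys.argv[2] if len(sys.argv)>2 else 'wrist'
o=bot.get_obs();ci=vision.camera_info(which);im=vision.capture(which)[:,:,::-1]
cv2.imwrite(f'pics/{n}.png',im);pickle.dump((o,ci),open(f'pics/{n}.pkl','wb'))
print(o['time'],o['tool_pos'].round(1),o['tcp_rot'].round(3),o['grip_width'],o['contact_force'].round(1))
E
python3 snap.py w1
```

```text
1.4 [657.1 101.7 253.9] [-1.573e+00  1.000e-03 -2.380e-01] 89.78165001625433 [-0.7  0.2  0.2]
```

View pics/w1.png

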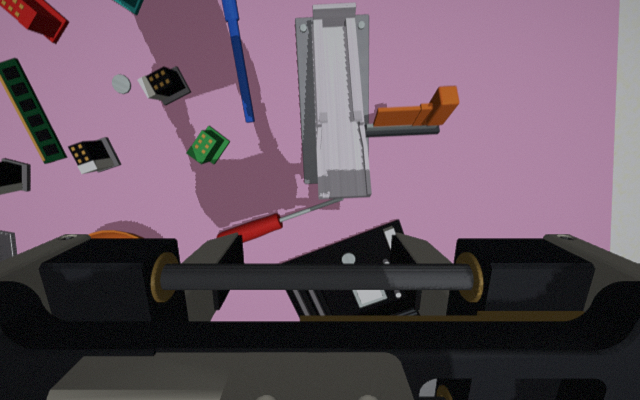

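The wrist view shows the whole rail: lower stop at (334,12), loading end at (345,195), gate handle at (446,100). Two connectors are at (165,82) and (93,153), and the third is at the left edge.

```bash
python3 - <<'E'
import cv2
t=cv2.imread("pics/w1.png")
cv2.imwrite("pics/w1a.png",cv2.resize(t[0:105,285:470],None,fx=4.3,fy=4.3,interpolation=cv2.INTER_CUBIC))
cv2.imwrite("pics/w1b.png",cv2.resize(t[100:210,285:470],None,fx=4.3,fy=4.3,interpolation=cv2.INTER_CUBIC))
cv2.imwrite("pics/w1c.png",cv2.resize(t[55:190,0:200],None,fx=4,fy=4,interpolation=cv2.INTER_CUBIC))
E
```

```text
(no output)
```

View pics/w1a.png

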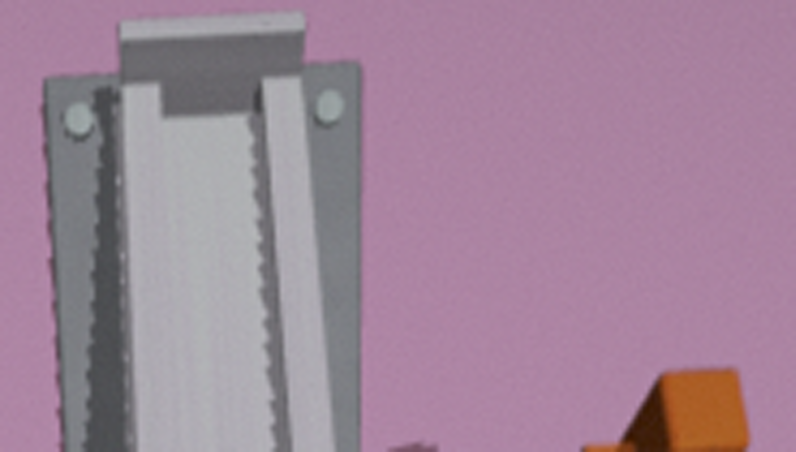

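View pics/w1b.png

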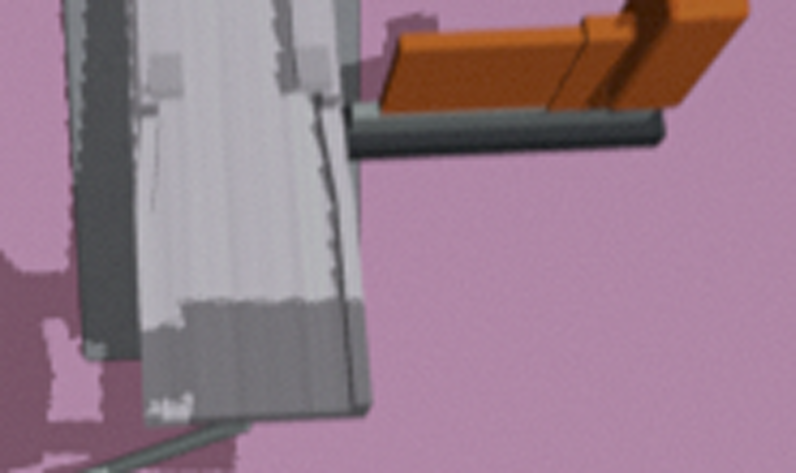

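View pics/w1c.png

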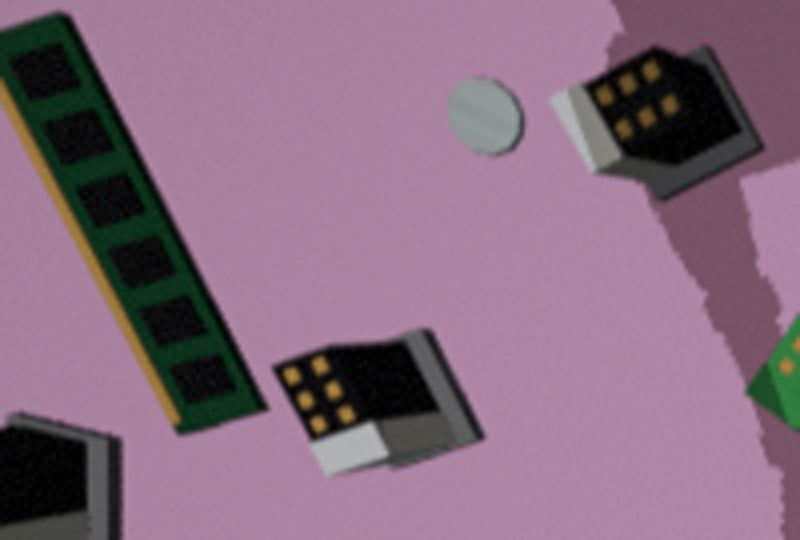

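```bash
python3 - <<'E'
from h import *
import pickle
from scipy.optimize import least_squares
from plant import vision
o,w=pickle.load(open('pics/w1.pkl','rb'))
top=vision.camera_info('top');sc=vision.camera_info('scene')
a=lambda x,y:(285+x/4.3-.4,y/4.3-.4); b=lambda x,y:(285+x/4.3-.4,100+y/4.3-.4)
obs=[(w,b(371,403),(200,25,5)),(w,b(143,425),(200,-25,5)),(w,a(161,82),(0,-13,11)),(w,a(262,77),(0,13,11)),
(w,a(122,86),(0,-22.75,11)),(w,a(303,75),(0,22.75,11)),
(top,(224.4,161.4),(200,25,5)),(top,(245.6,164.8),(200,-25,5)),(sc,(338,253),(200,-25,5)),]
def M(p): return Ro.from_euler('ZY',[p[3],-np.pi/6]).as_matrix()
def W(p,X): return M(p)@np.array(X)+p[:3]
def f(p): return np.concatenate([(proj(ci,W(p,X))[0]-uv) for ci,uv,X in obs])
r=least_squares(f,[480,170,35,-.23],loss='soft_l1')
print(r.x,f(r.x).reshape(-1,2).round(1).tolist())
p=r.x
np.save('chute.npy',p)
for n,X in [('mouth',(172,0,0)),('handle',(130,93,34)),('handletop',(130,93,52)),('closed',(130,38,34)),('tube',(126,0,0))]:
    print(n,W(p,X).round(1),proj(w,W(p,X)).round(1),proj(top,W(p,X)).round(1),proj(sc,W(p,X)).round(1))
E
```

```text
[ 4.85139615e+02  1.62629080e+02  3.72509233e+01 -1.95845078e-01] [[0.2, 0.3], [-0.1, -2.6], [-0.1, 0.3], [0.1, 0.4], [0.1, -0.2], [-0.5, 0.4], [-1.4, 0.1], [-0.7, 0.4], [-0.4, -1.9]]
mouth [631.2 133.6 123.3] [[342.3 168.8]] [[233.7 174.3]] [[356.5 266.4]]
handle [597.  235.3 131.7] [[445.8 106.6]] [[187.8 189.9]] [[417.3 300.2]]
handletop [588.2 237.  147.3] [[454.9  93.9]] [[184.8 192.8]] [[424.4 291.8]]
closed [586.3 181.3 131.7] [[384.4 109.3]] [[211.8 194. ]] [[399.1 271.3]]
tube [592.2 141.4 100.3] [[339.7 126.7]] [[232.5 192.9]] [[378.7 268.5]]
```

```bash
python3 - <<'E'
from h import *
import pickle
o,w=pickle.load(open('pics/w1.pkl','rb'))
c=lambda x,y:(x/4-.4,55+y/4-.4)
P=lambda q:onz(w,c(*q),38)[:2]
for n,pins in [('c1',[(651,71),(628,84),(605,97),(670,104),(648,117),(624,129)]),('c2',[(291,375),(305,400),(318,424),(320,365),(334,390),(346,413)])]:
    X=np.array([P(q) for q in pins]); d=(X[2]-X[0]+X[5]-X[3])/4; e=(X[3]-X[0])
    yaw=np.arctan2(d[1],d[0]); u=d/np.linalg.norm(d)
    print(n,X.mean(0).round(1),'pitch',np.linalg.norm(d),np.linalg.norm(e),'yaw',yaw,'ctr',(X.mean(0)+5.5*u).round(1))
print('white end c1',P((550,97)),P((595,175)),'c2',P((328,474)),P((388,458)))
E
```

```text
c1 [490.4 -50.5] pitch 8.130166168396169 9.975834193673402 yaw -1.3646580208425463 ctr [491.5 -55.9]
c2 [ 547.3 -181.5] pitch 7.989320520077565 10.329620944719572 yaw 0.08051155880202211 ctr [ 552.8 -181.1]
white end c1 [483.37328045 -75.42256787] [506.79398682 -70.92312831] c2 [ 571.23110137 -190.16644645] [ 571.01063824 -169.04495711]
```

Request:
{"method": "apply_moves", "body": {"rows": [[[-6, 0, -10], 0.2, 6], [[-12.4, 0, -19.2], 0.4, 6], [[-12.4, 4, -19.2], 0.6, 6], [[-12.4, 9, -19.2], 0.8, 6], [[-12.4, 12.4, -19.2], 1.0, 6]]}}

```text
time: 2.08
tool_pos: [489.6, -56.7, 129.8]
tcp_rot: [-1.572, -0.002, -1.179]
contact_force: [0.5, -0.4, -0.6]
grip_width: 59.5
```

Request:
{"method": "apply_moves", "body": {"rows": [[[0, 1.0, 0], 0.3, 6], [[0, 1.0, 0], 0.3, 6]]}}

```text
time: 2.33
tool_pos: [488.1, -56.1, 118.5]
tcp_rot: [-1.574, -0.001, -1.483]
contact_force: [-0.3, -0.2, 0.6]
grip_width: 59.8
```

```bash
python3 snap.py w2
```

```text
2.325 [488.1 -56.1 118.5] [-1.574e+00 -1.000e-03 -1.483e+00] 59.7887364798198 [-0.3 -0.2  0.6]
```

View pics/w2.png

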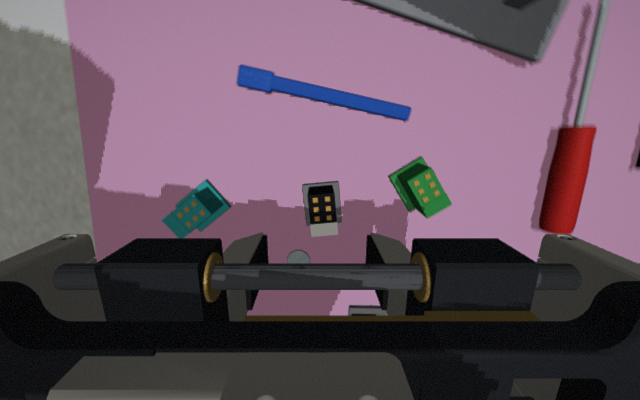

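The connector sits between the fingers in the picture. Its pins run from about (321,192) to (322,216), and its white end is near (323,236).

```bash
cat > con.py <<'E'
import sys,pickle,cv2
from h import *
# gold pins near the TCP -> connector pose
n=sys.argv[1]; o,w=pickle.load(open(f'pics/{n}.pkl','rb')); im=cv2.imread(f'pics/{n}.png')
g=(float(sys.argv[2]),float(sys.argv[3])) if len(sys.argv)>2 else tuple(proj(w,[*o['tool_pos'][:2],38])[0])
hsv=cv2.cvtColor(im,cv2.COLOR_BGR2HSV); m=cv2.inRange(hsv,(8,60,110),(35,255,255))
k,l,st,ce=cv2.connectedComponentsWithStats(m)
pts=[ce[i] for i in range(1,k) if 4<=st[i,4]<=80 and np.hypot(*(ce[i]-g))<35]
X=np.array([onz(w,q,38)[:2] for q in pts]); print(len(pts),np.array(pts).round(1).tolist())
# white end
wm=(hsv[...,1]<40)&(hsv[...,2]>165); yy,xx=np.where(wm); s=np.hypot(xx-g[0],yy-g[1])<40
wc=onz(w,(xx[s].mean(),yy[s].mean()),38)[:2]
c=X.mean(0); ev,V=np.linalg.eigh(np.cov((X-c).T)); u=V[:,1]
if u@(wc-c)<0:u=-u
T=toolR(o); yaw=np.arctan2(u[1],u[0]); ctr=c+5.5*u
ty=np.arctan2(T[1,0],T[0,0]); d=T.T@np.array([*(ctr-o['tool_pos'][:2]),0])
print('sd',np.sqrt(ev),'ctr',ctr.round(1),'white dist',(wc-c)@u,'yaw',yaw.round(3),'shift tool x,z mm',d[[0,2]].round(1),'turn about y',round(-((yaw-ty+np.pi)%(2*np.pi)-np.pi),3),'tcp z',o['tool_pos'][2])
E
python3 con.py w2
```

```text
4 [[327.0, 198.7], [314.9, 199.8], [315.7, 209.1], [328.0, 208.0]]
sd [4.62997611 5.86356914] ctr [485.  -46.6] white dist nan yaw -2.972 shift tool x,z mm [-9.7 -2.2] turn about y 1.489 tcp z 118.48735878246394con.py:12: RuntimeWarning: Mean of empty slice.
  wc=onz(w,(xx[s].mean(),yy[s].mean()),38)[:2]
  ret = ret.dtype.type(ret / rcount)
```

```bash
sed -i 's/(8,60,110)/(8,60,80)/; s/hsv\[...,2\]>165/hsv[...,2]>115/; s/4<=st/3<=st/' con.py; python3 con.py w2; python3 -c "
import cv2;t=cv2.imread('pics/w2.png');cv2.imwrite('pics/w2a.png',cv2.resize(t[170:250,280:370],None,fx=7,fy=7,interpolation=cv2.INTER_CUBIC))"
```

```text
6 [[314.8, 199.8], [327.1, 198.7], [315.8, 209.0], [328.0, 208.0], [316.5, 218.5], [328.5, 217.5]]
sd [5.57384919 7.31555817] ctr [492.1 -55.1] white dist 18.437986152123564 yaw -1.408 shift tool x,z mm [-0.6  4. ] turn about y -0.076 tcp z 118.48735878246394
```

View pics/w2a.png

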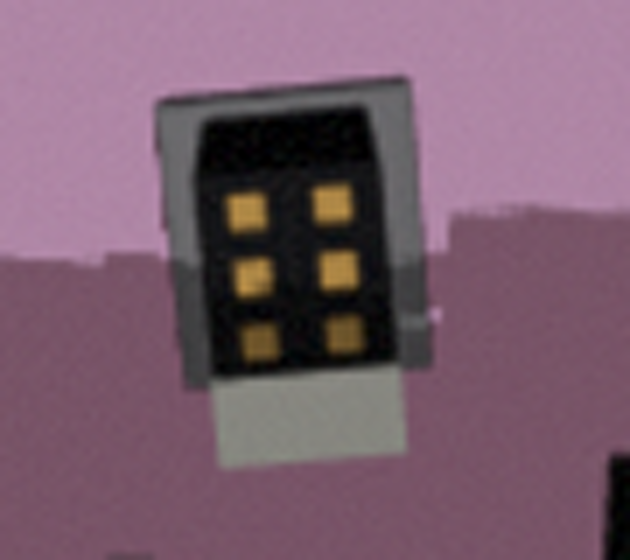

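Request:
{"method": "apply_moves", "body": {"rows": [[[-0.1, 4, 0.4], -0.08, 6], [[-0.1, 9.2, 0.4], -0.08, 6], [[-0.1, 9.2, 0.4], -0.08, 6], [[-0.1, 9.2, 0.4], -0.08, 1.5], [[-0.1, 9.2, 0.4], -0.08, 1.5]]}}

```text
time: 3.0
tool_pos: [493.7, -55.1, 29.2]
tcp_rot: [-1.57, -0.003, -1.407]
contact_force: [-0.8, -0.2, -0.5]
grip_width: 44.4
```

Request:
{"method": "apply_moves", "body": {"rows": [[[0, 0, 0], 0, 1.5], [[0, 0, 0], 0, 1.5]]}}

```text
time: 3.25
tool_pos: [494.3, -55.3, 30.2]
tcp_rot: [-1.568, -0.004, -1.407]
contact_force: [-0.6, 0.5, 0.8]
grip_width: 24.7
```

Request:
{"method": "apply_moves", "body": {"rows": [[[0, 0.5, 0], 0, 2.6], [[0, 0.5, 0], 0, 2.6], [[0, 0.5, 0], 0, 1.5], [[0, 0.5, 0], 0, 1.5]]}}

```text
time: 3.75
tool_pos: [494.3, -55.3, 25.1]
tcp_rot: [-1.568, -0.003, -1.407]
contact_force: [-0.0, 0.5, -0.7]
grip_width: 22.1
```

Request:
{"method": "apply_moves", "body": {"rows": [[[0, -6, 0], 0, 1.5], [[0, -12, 0], -0.1, 1.5], [[-4, -17.5, 4], -0.3, 1.5], [[-8, -17.5, 8], -0.5, 1.5], [[-12, -17.5, 12], -0.7, 1.5]]}}

```text
time: 4.38
tool_pos: [593.5, 83.9, 201.9]
tcp_rot: [-1.569, -0.007, -0.739]
contact_force: [1.1, -0.6, -0.4]
grip_width: 22.3
```

Request:
{"method": "apply_moves", "body": {"rows": [[[-1.4, 0, 5.7], -0.2, 1.5], [[-1.4, 0, 5.7], -0.4, 1.5], [[-1.4, 2.2, 5.7], -0.55, 1.5], [[-1.4, 2.2, 5.7], -0.55, 1.5]]}}

```text
time: 4.88
tool_pos: [620.5, 135.4, 178.0]
tcp_rot: [-1.574, -0.003, -0.19]
contact_force: [0.2, -0.4, -0.1]
grip_width: 21.9
```

```bash
python3 snap.py w3; python3 snap.py s3 scene; python3 -c "
import cv2;t=cv2.imread('pics/w3.png');cv2.imwrite('pics/w3a.png',cv2.resize(t[0:270,220:460],None,fx=2.2,fy=2.2,interpolation=cv2.INTER_CUBIC))
t=cv2.imread('pics/s3.png');cv2.imwrite('pics/s3a.png',cv2.resize(t[180:340,280:480],None,fx=3.5,fy=3.5,interpolation=cv2.INTER_CUBIC))"
```

```text
4.875 [620.5 135.4 178. ] [-1.574 -0.003 -0.19 ] 21.86541878499682 [ 0.2 -0.4 -0.1]
4.925 [621.1 135.3 179.3] [-1.573 -0.005 -0.193] 21.911528889273185 [-0.2  0.9 -0.1]
```

View pics/w3a.png

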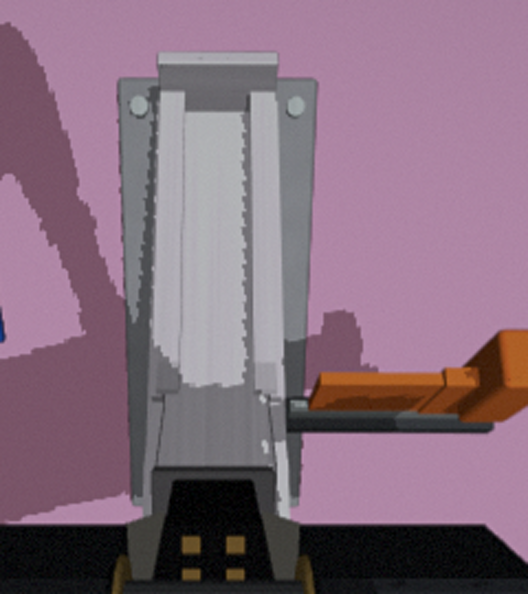

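View pics/s3a.png

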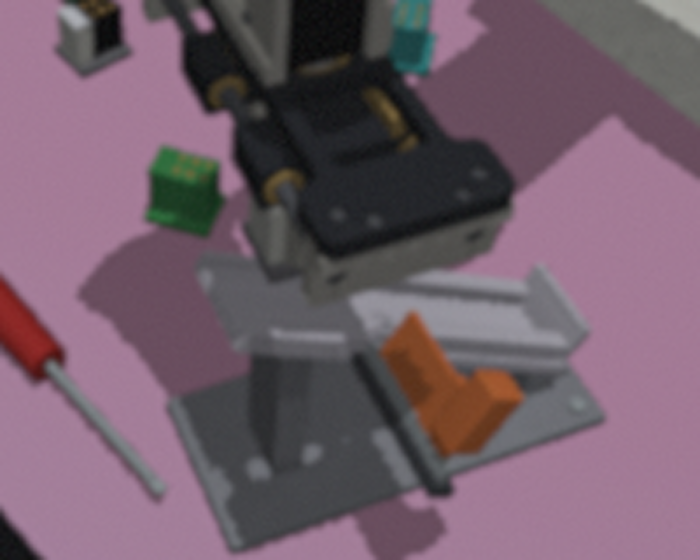

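Request:
{"method": "apply_moves", "body": {"rows": [[[0, 1.0, 0.1], 0, 1.5], [[0, 2.0, 0.1], 0, 1.5], [[0, 2.3, 0.1], 0, 1.5], [[0, 2.3, 0.1], 0, 1.5]]}}

```text
time: 5.48
tool_pos: [621.9, 136.1, 156.8]
tcp_rot: [-1.573, -0.006, -0.193]
contact_force: [-1.0, 0.9, -0.9]
grip_width: 22.1
```

Request:
{"method": "apply_moves", "body": {"rows": [[[0, 0.3, 0], 0, 1.5], [[0, 0.3, 0], 0, 1.5]]}}

```text
time: 5.72
tool_pos: [621.8, 136.1, 153.7]
tcp_rot: [-1.573, -0.006, -0.193]
contact_force: [0.1, -0.4, -0.4]
grip_width: 21.7
```

Request:
{"method": "apply_moves", "body": {"rows": [[[0, 0.3, 0], 0, 1.5], [[0, 0.3, 0], 0, 1.5]]}}

```text
time: 5.98
tool_pos: [621.7, 136.0, 150.4]
tcp_rot: [-1.573, -0.006, -0.193]
contact_force: [-0.6, -0.3, -0.6]
grip_width: 21.8
```

Request:
{"method": "apply_moves", "body": {"rows": [[[0, 0.3, 0], 0, 1.5], [[0, 0.3, 0], 0, 1.5]]}}

```text
time: 6.22
tool_pos: [622.1, 136.0, 149.6]
tcp_rot: [-1.573, -0.008, -0.193]
contact_force: [-4.4, 0.6, 11.2]
grip_width: 21.8
```

Request:
{"method": "apply_moves", "body": {"rows": [[[0, 0.2, 0], 0, 1.5], [[0, 0.2, 0], 0, 1.5]]}}

```text
time: 6.48
tool_pos: [622.0, 136.1, 149.6]
tcp_rot: [-1.572, -0.009, -0.193]
contact_force: [-4.9, -0.8, 11.5]
grip_width: 21.7
```

Request:
{"method": "apply_moves", "body": {"rows": [[[0, 0.4, 0], 0, 1.5], [[0, 0.7, 0], 0, 1.5], [[0, 0.7, 0], 0, 1.5]]}}

```text
time: 6.85
tool_pos: [622.1, 136.0, 147.7]
tcp_rot: [-1.572, -0.013, -0.193]
contact_force: [-12.5, -2.1, 28.0]
grip_width: 21.6
```

```bash
python3 snap.py w4;  python3 -c "
import cv2;t=cv2.imread('pics/w4.png');cv2.imwrite('pics/w4a.png',cv2.resize(t[100:300,220:460],None,fx=3,fy=3,interpolation=cv2.INTER_CUBIC))"
```

```text
6.85 [622.1 136.  147.7] [-1.572 -0.013 -0.193] 21.61085165876082 [-12.5  -2.1  28. ]
```

View pics/w4a.png

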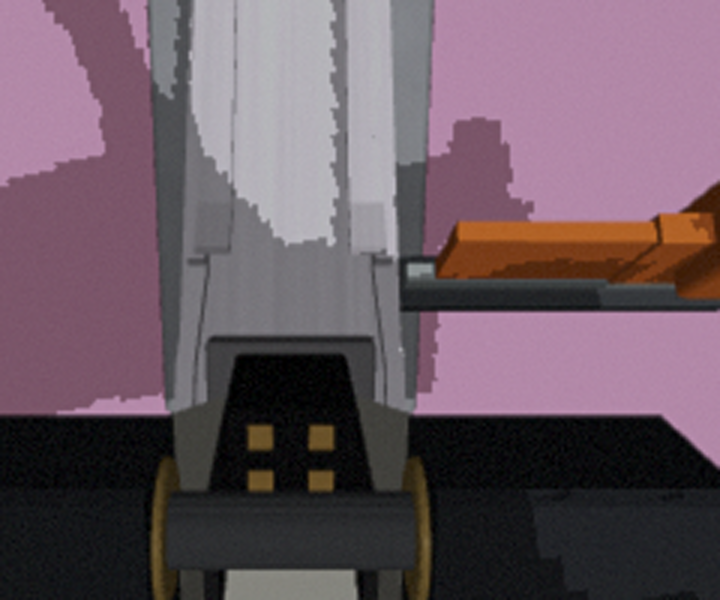

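Request:
{"method": "apply_moves", "body": {"rows": [[[0.4, -0.8, 0], 0, 1.5], [[1.0, -1.0, 0], 0, 1.5], [[1.0, -0.8, 0], 0, 1.5], [[1.0, -0.8, 0], 0, 1.5]]}}

```text
time: 7.4
tool_pos: [631.4, 134.1, 154.4]
tcp_rot: [-1.572, -0.011, -0.193]
contact_force: [0.9, -0.3, -0.8]
grip_width: 22.0
```

Request:
{"method": "apply_moves", "body": {"rows": [[[0, 0.3, 0], 0, 1.5], [[0, 0.3, 0], 0, 1.5]]}}

```text
time: 7.65
tool_pos: [631.6, 134.1, 153.6]
tcp_rot: [-1.572, -0.013, -0.193]
contact_force: [-5.3, -0.8, 13.6]
grip_width: 21.8
```

Request:
{"method": "apply_moves", "body": {"rows": [[[0, 0, 0], 0, 2.8], [[0, 0, 0], 0, 2.8], [[0, 0, 0], 0, 2.8], [[0, 0, 0], 0, 2.8]]}}

```text
time: 8.15
tool_pos: [631.5, 134.1, 153.1]
tcp_rot: [-1.572, -0.012, -0.193]
contact_force: [-0.3, 0.1, 0.1]
grip_width: 27.8
```

```bash
python3 snap.py w5;  python3 -c "
import cv2;t=cv2.imread('pics/w5.png');cv2.imwrite('pics/w5a.png',cv2.resize(t[0:300,220:460],None,fx=2,fy=2,interpolation=cv2.INTER_CUBIC))"
```

```text
8.15 [631.5 134.1 153.1] [-1.572 -0.012 -0.193] 27.78754467863422 [-0.3  0.1  0.1]
```

View pics/w5a.png

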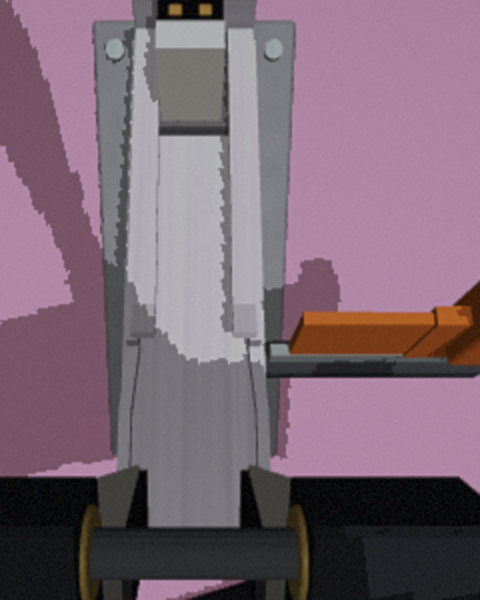

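Connector 1 slid to the stop, white end uphill: it is at (192,60) in the crop, right against the stop. On to connector 2.

Request:
{"method": "apply_moves", "body": {"rows": [[[0, -4, 0], 0, 2.8], [[0, -5, -6], -0.1, 5], [[-0.8, -5, -12], -0.2, 6], [[-1.6, -5, -18], -0.27, 6], [[-1.6, -3, -24], -0.27, 6]]}}

```text
time: 8.82
tool_pos: [569.7, -99.4, 185.0]
tcp_rot: [-1.577, -0.015, 0.078]
contact_force: [2.1, -1.2, 0.2]
grip_width: 59.4
```

Request:
{"method": "apply_moves", "body": {"rows": [[[-1.2, 2, -4], 0, 6], [[-2.3, 5, -8], 0, 6], [[-2.3, 6.7, -8], 0, 6], [[-2.3, 6.7, -8], 0, 6]]}}

```text
time: 9.32
tool_pos: [553.1, -181.4, 116.8]
tcp_rot: [-1.575, -0.012, 0.077]
contact_force: [-0.6, 0.6, 0.1]
grip_width: 60.4
```

```bash
python3 snap.py w6; python3 con.py w6; python3 -c "
import cv2;t=cv2.imread('pics/w6.png');cv2.imwrite('pics/w6a.png',cv2.resize(t[120:280,200:440],None,fx=3,fy=3,interpolation=cv2.INTER_CUBIC))"
```

```text
9.325 [ 553.1 -181.4  116.8] [-1.575 -0.012  0.077] 60.41013931844682 [-0.6  0.6  0.1]
6 [[315.0, 201.3], [328.0, 201.5], [315.1, 210.9], [327.5, 211.0], [315.2, 220.0], [327.5, 220.0]]
sd [5.70384842 7.22996119] ctr [ 554.1 -177.5] white dist 18.301624575059098 yaw 0.077 shift tool x,z mm [1.3 3.8] turn about y 0.0 tcp z 116.77636194650923
```

View pics/w6a.png

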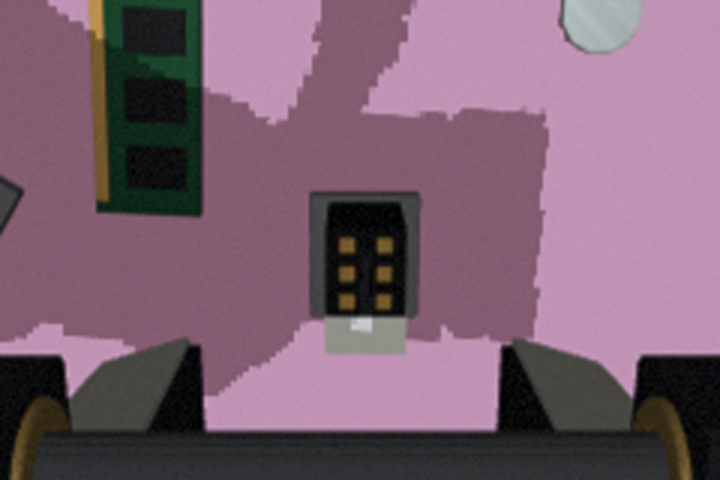

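Request:
{"method": "apply_moves", "body": {"rows": [[[0.1, 4, 0.3], 0, 6], [[0.1, 9.2, 0.3], 0, 5], [[0.1, 9.2, 0.3], 0, 5], [[0.1, 9.2, 0.3], 0, 4], [[0.1, 9.2, 0.3], 0, 4]]}}

```text
time: 10.0
tool_pos: [557.6, -179.0, 28.6]
tcp_rot: [-1.578, -0.018, 0.079]
contact_force: [-0.5, -1.1, -0.1]
grip_width: 40.2
```

Request:
{"method": "apply_moves", "body": {"rows": [[[-0.3, 0.3, 0], 0, 4], [[-0.3, 0.3, 0], 0, 1.5], [[-0.3, 0.3, 0], 0, 1.5], [[-0.3, 0.3, 0], 0, 1.5], [[-0.3, 0.3, 0], 0, 1.5]]}}

```text
time: 10.62
tool_pos: [554.7, -179.2, 25.8]
tcp_rot: [-1.578, -0.018, 0.079]
contact_force: [-2.1, 2.1, 4.2]
grip_width: 22.2
```

Request:
{"method": "apply_moves", "body": {"rows": [[[0, -6, 0], 0, 1.5], [[0, -12, 0], 0, 1.5], [[2, -17, 5], 0.1, 1.5], [[4, -17, 11], 0.2, 1.5], [[6, -17, 17], 0.27, 1.5]]}}

```text
time: 11.25
tool_pos: [596.3, -12.4, 196.5]
tcp_rot: [-1.573, -0.022, -0.195]
contact_force: [0.8, -0.7, -1.1]
grip_width: 21.9
```

Request:
{"method": "apply_moves", "body": {"rows": [[[0.3, 0, 6], 0, 1.5], [[0.6, 0, 12], 0, 1.5], [[0.6, 0, 15.1], 0, 1.5], [[0.6, 2.5, 15.1], 0, 1.5], [[0.6, 2.5, 15.1], 0, 1.5]]}}

```text
time: 11.88
tool_pos: [630.6, 134.7, 168.7]
tcp_rot: [-1.575, -0.017, -0.194]
contact_force: [0.3, 0.4, -0.4]
grip_width: 21.8
```

```bash
python3 snap.py w7;  python3 -c "
import cv2;t=cv2.imread('pics/w7.png');cv2.imwrite('pics/w7a.png',cv2.resize(t[0:300,220:460],None,fx=2,fy=2,interpolation=cv2.INTER_CUBIC))"
```

```text
11.875 [630.6 134.7 168.7] [-1.575 -0.017 -0.194] 21.75405081933318 [ 0.3  0.4 -0.4]
```

View pics/w7a.png

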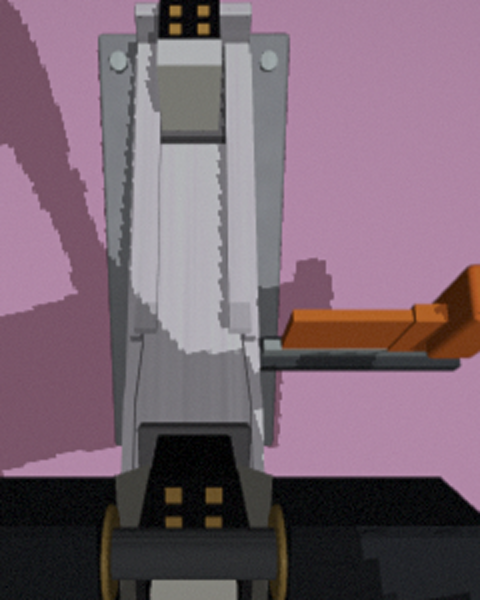

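Request:
{"method": "apply_moves", "body": {"rows": [[[0, 0.8, 0], 0, 1.5], [[0, 1.2, 0], 0, 1.5], [[0, 1.2, 0], 0, 1.5]]}}

```text
time: 12.3
tool_pos: [631.6, 133.9, 158.1]
tcp_rot: [-1.574, -0.019, -0.196]
contact_force: [0.1, 0.4, -0.3]
grip_width: 21.6
```

Request:
{"method": "apply_moves", "body": {"rows": [[[0, 0.3, 0], 0, 1.5], [[0, 0.3, 0], 0, 1.5]]}}

```text
time: 12.55
tool_pos: [632.0, 133.8, 156.5]
tcp_rot: [-1.574, -0.021, -0.196]
contact_force: [-2.3, 0.2, 4.7]
grip_width: 21.9
```

Contact, as with the first connector. I'll press a little to start the pivot, then release.

Request:
{"method": "apply_moves", "body": {"rows": [[[0, 0.3, 0], 0, 1.5], [[0, 0.4, 0], 0, 1.5], [[0, 0.2, 0], 0, 2.8], [[0, 0, 0], 0, 2.8], [[0, 0, 0], 0, 2.8]]}}

```text
time: 13.18
tool_pos: [632.1, 133.8, 156.4]
tcp_rot: [-1.574, -0.021, -0.196]
contact_force: [0.3, 0.1, 0.2]
grip_width: 27.8
```

Request:
{"method": "apply_moves", "body": {"rows": [[[0, -1.0, 0], 0, 2.8], [[0, -1.0, 0], 0, 2.8]]}}

```text
time: 13.42
tool_pos: [632.5, 133.9, 167.4]
tcp_rot: [-1.573, -0.023, -0.196]
contact_force: [0.5, 0.3, 0.5]
grip_width: 27.8
```

```bash
python3 snap.py w8;  python3 -c "
import cv2;t=cv2.imread('pics/w8.png');cv2.imwrite('pics/w8a.png',cv2.resize(t[0:300,220:460],None,fx=2,fy=2,interpolation=cv2.INTER_CUBIC))"
```

```text
13.425 [632.5 133.9 167.4] [-1.573 -0.023 -0.196] 27.81490338025608 [0.5 0.3 0.5]
```

View pics/w8a.png

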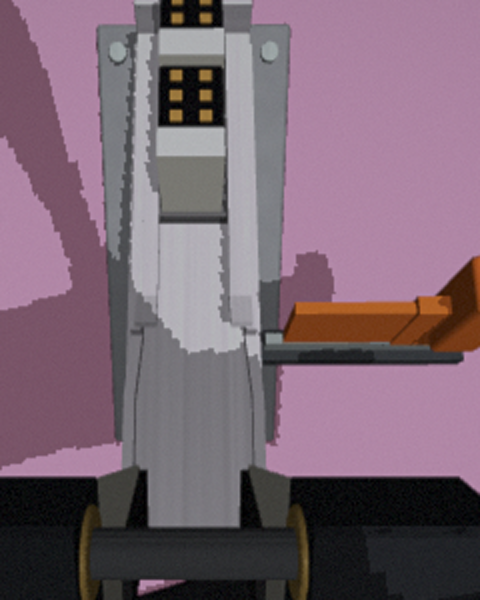

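Connector 2 is queued behind the first. On to connector 3.

Request:
{"method": "apply_moves", "body": {"rows": [[[0, -3.5, -2], 0, 4], [[0, -3.5, -8], 0.1, 6], [[0, -3.5, -14], 0.2, 6], [[0.1, -3.5, -20], 0.3, 6], [[0.2, -3.5, -26], 0.3, 6]]}}

```text
time: 14.1
tool_pos: [582.3, -123.0, 202.7]
tcp_rot: [-1.567, -0.022, -0.497]
contact_force: [0.7, 0.5, -0.1]
grip_width: 59.9
```

```bash
python3 snap.py w9
```

```text
14.1 [ 582.3 -123.   202.7] [-1.567 -0.022 -0.497] 59.86693391048555 [ 0.7  0.5 -0.1]
```

View pics/w9.png

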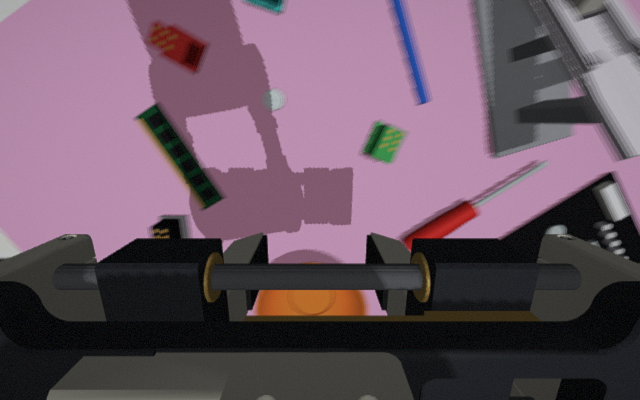

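Request:
{"method": "apply_moves", "body": {"rows": [[[2, 0, -6], 0, 6], [[4, 2, -12], 0, 6], [[5.6, 5, -17.4], 0, 6], [[5.6, 8, -17.4], 0, 6], [[5.6, 8, -17.4], 0, 6]]}}

```text
time: 14.78
tool_pos: [546.4, -310.7, 120.9]
tcp_rot: [-1.57, -0.017, -0.503]
contact_force: [0.4, -0.2, 0.6]
grip_width: 60.3
```

```bash
python3 snap.py w10; python3 con.py w10; python3 -c "
import cv2;t=cv2.imread('pics/w10.png');cv2.imwrite('pics/w10a.png',cv2.resize(t[120:280,200:440],None,fx=3,fy=3,interpolation=cv2.INTER_CUBIC))"
```

```text
14.775 [ 546.4 -310.7  120.9] [-1.57  -0.017 -0.503] 60.307013829321114 [ 0.4 -0.2  0.6]
6 [[315.5, 202.0], [327.5, 202.0], [315.5, 211.5], [327.5, 211.5], [315.5, 220.5], [327.5, 220.5]]
sd [5.55177969 7.33819663] ctr [ 551.5 -308.7] white dist 18.21760740758786 yaw -0.49 shift tool x,z mm [3.5 4.2] turn about y -0.012 tcp z 120.92065237329447
```

View pics/w10a.png

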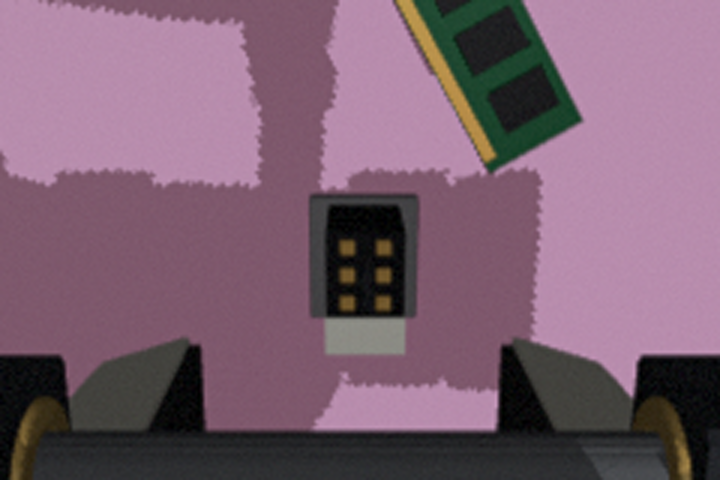

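Request:
{"method": "apply_moves", "body": {"rows": [[[0.1, 4, 0.4], 0, 6], [[0.1, 9.5, 0.4], 0, 5], [[0.1, 9.5, 0.4], 0, 5], [[0.1, 9.5, 0.4], 0, 4], [[0.1, 9.5, 0.4], 0, 4]]}}

```text
time: 15.45
tool_pos: [554.0, -308.9, 31.5]
tcp_rot: [-1.571, -0.026, -0.501]
contact_force: [-0.0, -0.4, -0.5]
grip_width: 40.4
```

Request:
{"method": "apply_moves", "body": {"rows": [[[-0.2, 0.6, 0], 0, 4], [[-0.2, 0.6, 0], 0, 1.5], [[-0.2, 0.6, 0], 0, 1.5], [[-0.2, 0.6, 0], 0, 1.5], [[-0.2, 0.6, 0], 0, 1.5]]}}

```text
time: 16.08
tool_pos: [552.4, -308.1, 25.6]
tcp_rot: [-1.571, -0.026, -0.501]
contact_force: [0.3, -0.7, 1.6]
grip_width: 21.6
```

Request:
{"method": "apply_moves", "body": {"rows": [[[0, -6, 0], 0, 1.5], [[0, -12, 0], 0, 1.5], [[-1, -17, 5], -0.1, 1.5], [[-3, -17, 11], -0.2, 1.5], [[-5, -17, 17], -0.3, 1.5]]}}

```text
time: 16.7
tool_pos: [585.4, -139.5, 195.2]
tcp_rot: [-1.579, -0.027, -0.199]
contact_force: [1.1, 0.5, -0.6]
grip_width: 22.0
```

Request:
{"method": "apply_moves", "body": {"rows": [[[0, 0, 6], 0, 1.5], [[-0.4, 0, 12], 0, 1.5], [[-0.8, 0, 18], 0, 1.5], [[-0.9, 0, 24], 0, 1.5], [[-0.9, 0, 27.7], 0, 1.5]]}}

```text
time: 17.32
tool_pos: [631.1, 136.9, 192.4]
tcp_rot: [-1.578, -0.026, -0.196]
contact_force: [0.9, 0.9, -0.3]
grip_width: 22.0
```

Request:
{"method": "apply_moves", "body": {"rows": [[[0, 1, 0], 0, 1.5], [[0, 2, 0], 0, 1.5]]}}

```text
time: 17.58
tool_pos: [631.1, 136.2, 171.3]
tcp_rot: [-1.579, -0.025, -0.196]
contact_force: [0.2, -0.1, -0.7]
grip_width: 21.7
```

```bash
python3 snap.py w11;  python3 -c "
import cv2;t=cv2.imread('pics/w11.png');cv2.imwrite('pics/w11a.png',cv2.resize(t[0:300,220:460],None,fx=2,fy=2,interpolation=cv2.INTER_CUBIC))"
```

```text
17.575 [631.1 136.2 171.3] [-1.579 -0.025 -0.196] 21.680308057970382 [ 0.2 -0.1 -0.7]
```

View pics/w11a.png

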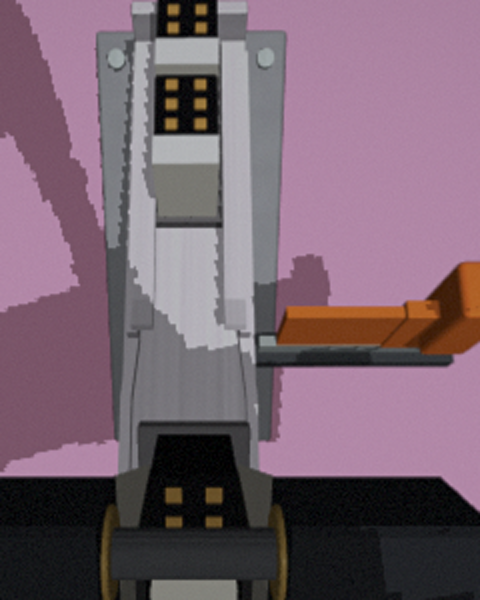

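Request:
{"method": "apply_moves", "body": {"rows": [[[0, 0.8, -0.2], 0, 1.5], [[0, 1.4, -0.2], 0, 1.5], [[0, 1.4, -0.2], 0, 1.5]]}}

```text
time: 18.0
tool_pos: [630.3, 132.5, 155.6]
tcp_rot: [-1.58, -0.022, -0.198]
contact_force: [-0.5, 0.3, -1.0]
grip_width: 21.6
```

Request:
{"method": "apply_moves", "body": {"rows": [[[0, 0.3, 0], 0, 1.5], [[0, 0.3, 0], 0, 1.5]]}}

```text
time: 18.25
tool_pos: [630.5, 132.5, 155.2]
tcp_rot: [-1.579, -0.024, -0.199]
contact_force: [-6.5, 0.5, 12.8]
grip_width: 21.7
```

Request:
{"method": "apply_moves", "body": {"rows": [[[0, 0.2, 0.1], 0, 1.5], [[0, 0.3, 0.1], 0, 1.5], [[0, 0.2, 0.1], 0, 2.8], [[0, 0, 0.1], 0, 2.8], [[0, 0, 0.1], 0, 2.8]]}}

```text
time: 18.88
tool_pos: [630.8, 133.4, 155.0]
tcp_rot: [-1.579, -0.024, -0.199]
contact_force: [0.8, 0.5, 0.1]
grip_width: 28.0
```

Request:
{"method": "apply_moves", "body": {"rows": [[[0, -1.0, 0], 0, 2.8], [[0, -1.0, 0], 0, 2.8]]}}

```text
time: 19.12
tool_pos: [631.3, 133.6, 166.1]
tcp_rot: [-1.578, -0.026, -0.199]
contact_force: [-0.6, 0.3, -0.1]
grip_width: 28.1
```

```bash
python3 snap.py w12;  python3 -c "
import cv2;t=cv2.imread('pics/w12.png');cv2.imwrite('pics/w12a.png',cv2.resize(t[0:300,220:460],None,fx=2,fy=2,interpolation=cv2.INTER_CUBIC))"
```

```text
19.125 [631.3 133.6 166.1] [-1.578 -0.026 -0.199] 28.070868313580515 [-0.6  0.3 -0.1]
```

View pics/w12a.png

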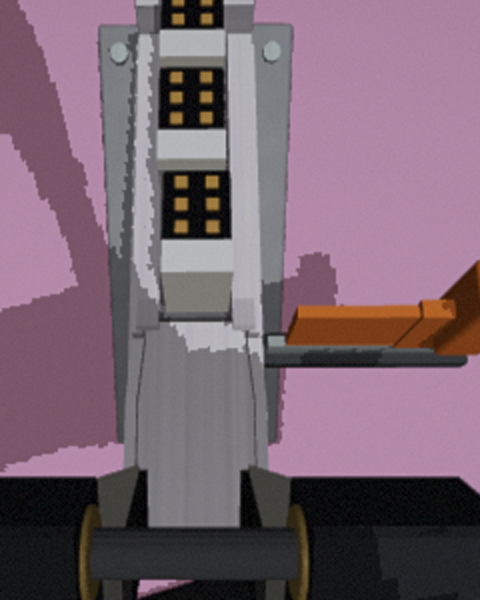

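All three are queued, white ends uphill. They are at about (192,10), (192,120) and (197,220) in the crop. Next is the gate: go round to its +y side with the fingers closed.

Request:
{"method": "apply_moves", "body": {"rows": [[[0, -4, 0], 0, 2], [[-3, -4, 5], 0, 0], [[-6, -4, 10], 0, 0], [[-6, -4, 14.8], 0, 0], [[-6, -4, 14.8], 0, 0]]}}

```text
time: 19.8
tool_pos: [599.8, 294.4, 202.4]
tcp_rot: [-1.578, -0.025, -0.194]
contact_force: [-0.1, -0.1, -0.9]
grip_width: 0.3
```

```bash
python3 snap.py w13;python3 - <<'E'
from h import *
import pickle,cv2
o,w=pickle.load(open('pics/w13.pkl','rb'))
im=cv2.imread('pics/w13.png')
p=np.load('chute.npy').copy();p[2]-=4
M=Ro.from_euler('ZY',[p[3],-np.pi/6]).as_matrix()
for q in [50,55]:
  for s in [(130,38+q,52),(130,46+q,52),(130,46+q,34)]:
    X=M@np.array(s)+p[:3];print(q,s,X.round(1),proj(w,X)[0].round(1),'rel tool mm',(toolR(o).T@(X-o['tool_pos'])).round(1))
cv2.imwrite('pics/w13a.png',cv2.resize(im[0:270,120:400],None,fx=2.4,fy=2.2))
E
```

```text
19.8 [599.8 294.4 202.4] [-1.578 -0.025 -0.194] 0.2920748513920553 [-0.1 -0.1 -0.9]
50 (130, 88, 52) [587.2 232.1 143.3] [234.1 222.1] rel tool mm [ -1.9  59.5 -63.1]
50 (130, 96, 52) [588.7 239.9 143.3] [244.5 222.1] rel tool mm [ -1.9  59.5 -55.1]
50 (130, 96, 34) [597.6 238.2 127.7] [250.1 225.7] rel tool mm [  6.7  75.3 -55. ]
55 (130, 93, 52) [588.2 237.  143.3] [240.6 222.1] rel tool mm [ -1.9  59.5 -58.1]
55 (130, 101, 52) [589.7 244.8 143.3] [251.1 222.2] rel tool mm [ -1.9  59.4 -50.1]
55 (130, 101, 34) [598.5 243.1 127.7] [256.1 225.7] rel tool mm [  6.7  75.2 -50. ]
```

View pics/w13.png

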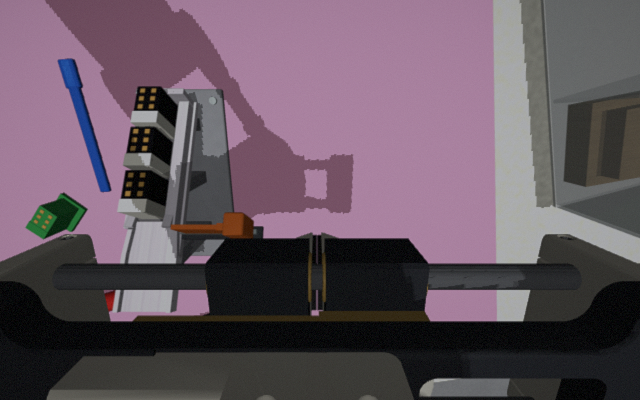

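Request:
{"method": "apply_moves", "body": {"rows": [[[0, 3, 0], 0, 0], [[0, 6.1, 0], 0, 0], [[0, 6.1, 0], 0, 0]]}}

```text
time: 20.23
tool_pos: [600.2, 289.7, 138.8]
tcp_rot: [-1.582, -0.02, -0.197]
contact_force: [-0.0, 0.9, 1.2]
grip_width: 0.4
```

```bash
python3 snap.py w14; python3 snap.py s14 scene; python3 -c "
import cv2;t=cv2.imread('pics/s14.png');cv2.imwrite('pics/s14a.png',cv2.resize(t[180:340,280:500],None,fx=3.5,fy=3.5,interpolation=cv2.INTER_CUBIC))
t=cv2.imread('pics/w14.png');cv2.imwrite('pics/w14a.png',t)"
```

```text
20.225 [600.2 289.7 138.8] [-1.582 -0.02  -0.197] 0.4165026402193661 [-0.   0.9  1.2]
20.275 [601.3 290.3 140.9] [-1.58  -0.023 -0.197] 0.014583837481422352 [-0.  -0.2 -0.3]
```

View pics/s14a.png

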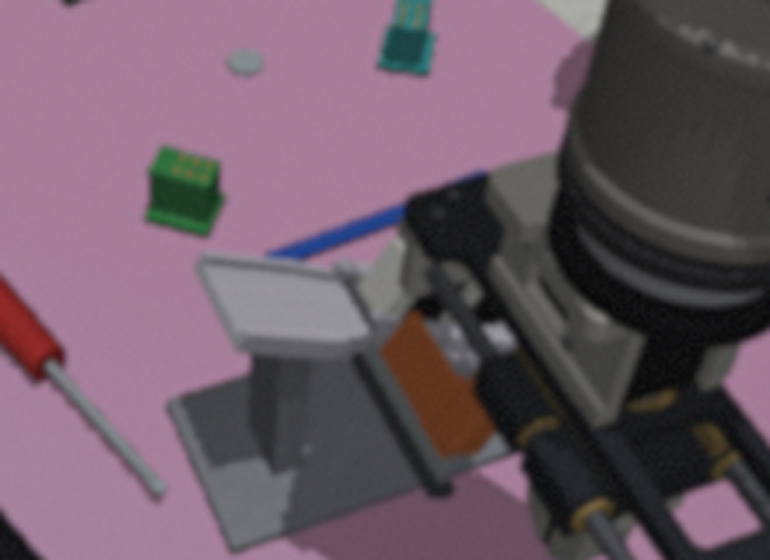

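View pics/w14a.png

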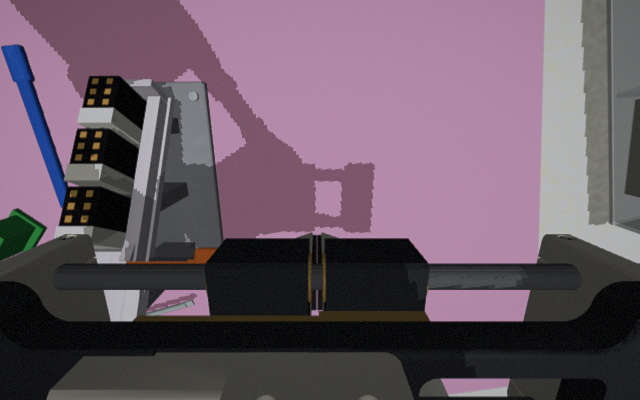

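Request:
{"method": "apply_moves", "body": {"rows": [[[0.1, 0, -2.5], 0, 0], [[0.1, 0, -4], 0, 0], [[0.1, 0, -5.5], 0, 0], [[0.1, 0, -5.5], 0, 0]]}}

```text
time: 20.82
tool_pos: [592.3, 235.6, 143.5]
tcp_rot: [-1.579, -0.026, -0.198]
contact_force: [-0.7, -0.3, -0.7]
grip_width: 0.2
```

Request:
{"method": "apply_moves", "body": {"rows": [[[0, 0, -0.8], 0, 0], [[0, 0, -1.6], 0, 0], [[0, 0, -1.8], 0, 0], [[0, 0, -1.8], 0, 0]]}}

```text
time: 21.32
tool_pos: [588.6, 217.7, 143.5]
tcp_rot: [-1.579, -0.026, -0.199]
contact_force: [0.4, 1.1, -0.1]
grip_width: 0.8
```

```bash
python3 snap.py w15; python3 snap.py t15 top; python3 -c "
import cv2;t=cv2.imread('pics/t15.png');a=cv2.resize(t[140:265,150:300],None,fx=5,fy=5,interpolation=cv2.INTER_CUBIC);cv2.imwrite('pics/t15a.png',a[:600])"
```

```text
21.325 [588.6 217.7 143.5] [-1.579 -0.026 -0.199] 0.7582837131013926 [ 0.4  1.1 -0.1]
21.375 [588.7 217.8 143.6] [-1.579 -0.026 -0.198] 0.45501554919219006 [-0.8  0.2 -0.1]
```

View pics/w15.png

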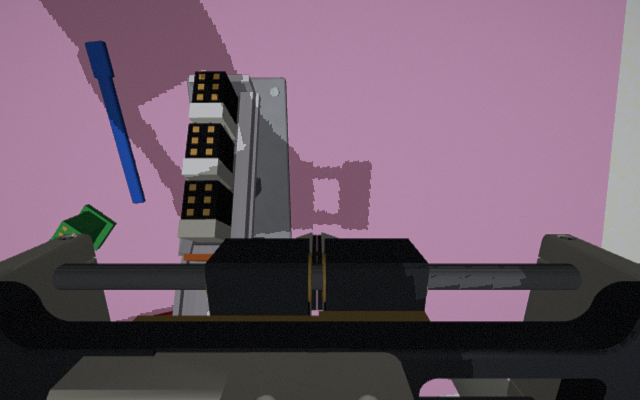

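View pics/t15a.png

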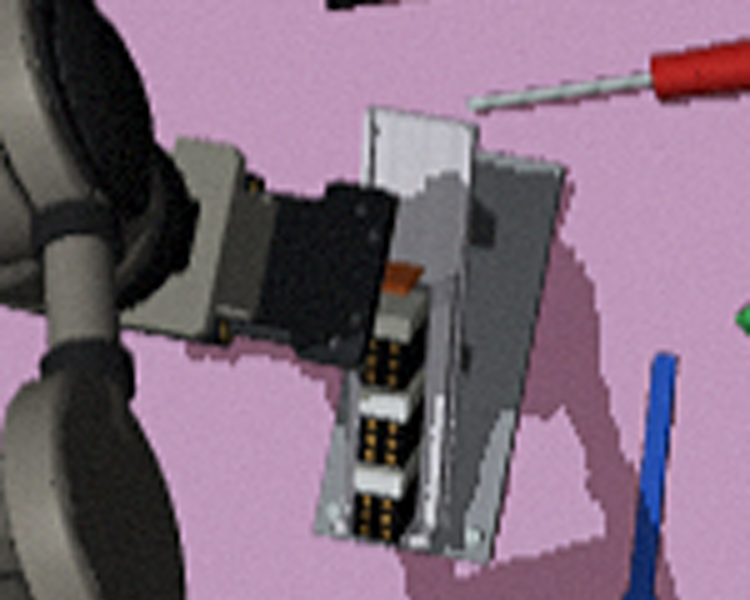

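The gate is crossing: its orange blade tip shows above the rail at (403,278) in the crop. I'll keep pushing to the end stop.

Request:
{"method": "apply_moves", "body": {"rows": [[[0, 0, -0.5], 0, 0], [[0, 0, -0.9], 0, 0], [[0, 0, -0.9], 0, 0]]}}

```text
time: 21.8
tool_pos: [586.9, 208.6, 143.6]
tcp_rot: [-1.58, -0.026, -0.199]
contact_force: [-0.0, 0.6, 0.4]
grip_width: 0.4
```

Request:
{"method": "apply_moves", "body": {"rows": [[[0, 0, -0.3], 0, 0], [[0, 0, -0.3], 0, 0]]}}

```text
time: 22.05
tool_pos: [586.5, 206.9, 143.8]
tcp_rot: [-1.577, -0.027, -0.199]
contact_force: [1.6, 7.3, -1.4]
grip_width: 0.4
```

Request:
{"method": "apply_moves", "body": {"rows": [[[0, 0, -0.3], 0, 0], [[0, 0, -0.3], 0, 0]]}}

```text
time: 22.3
tool_pos: [586.4, 206.7, 144.0]
tcp_rot: [-1.572, -0.028, -0.199]
contact_force: [2.7, 12.4, -3.1]
grip_width: 0.2
```

Request:
{"method": "apply_moves", "body": {"rows": [[[0, 0, 2], 0, 0], [[0, -2, 4], 0, 0], [[0, -7, 8], 0, 0], [[-4, -10, 14], 0, 0], [[-6, -10, 18], 0, 0]]}}

```text
time: 22.92
tool_pos: [560.6, 397.6, 244.9]
tcp_rot: [-1.569, -0.031, -0.2]
contact_force: [1.4, 1.0, 0.0]
grip_width: 0.3
```

```bash
python3 snap.py w16; python3 snap.py t16 top; python3 snap.py s16 scene; python3 -c "
import cv2;t=cv2.imread('pics/t16.png');a=cv2.resize(t[145:265,170:300],None,fx=5,fy=5,interpolation=cv2.INTER_CUBIC);cv2.imwrite('pics/t16a.png',a[:600])
t=cv2.imread('pics/s16.png');cv2.imwrite('pics/s16a.png',cv2.resize(t[230:340,310:470],None,fx=5,fy=5,interpolation=cv2.INTER_CUBIC))"
```

```text
22.925 [560.6 397.6 244.9] [-1.569 -0.031 -0.2  ] 0.3280104212493969 [1.4 1.  0. ]
22.975 [556.5 405.2 244.3] [-1.566 -0.028 -0.193] 0.34518833205371724 [-4.2  2.1 -0.9]
23.025 [557.6 402.  243. ] [-1.569 -0.028 -0.192] 0.1558530614348669 [-0.1 -1.2 -0.3]
```

View pics/t16a.png

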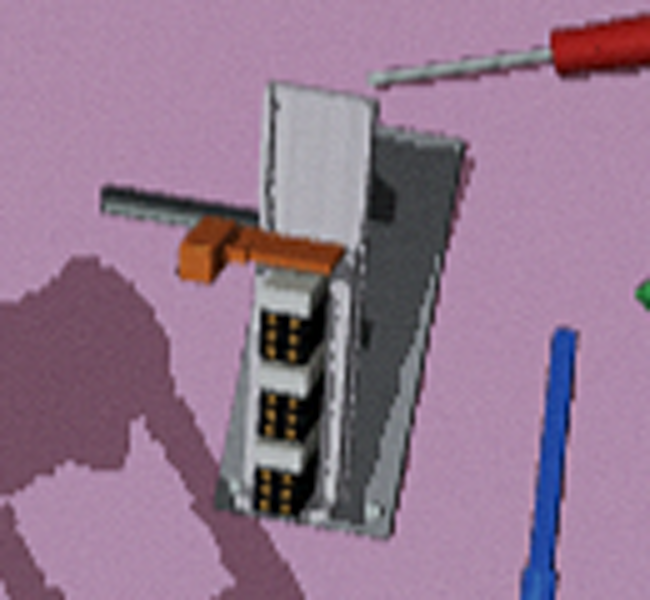

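View pics/s16a.png

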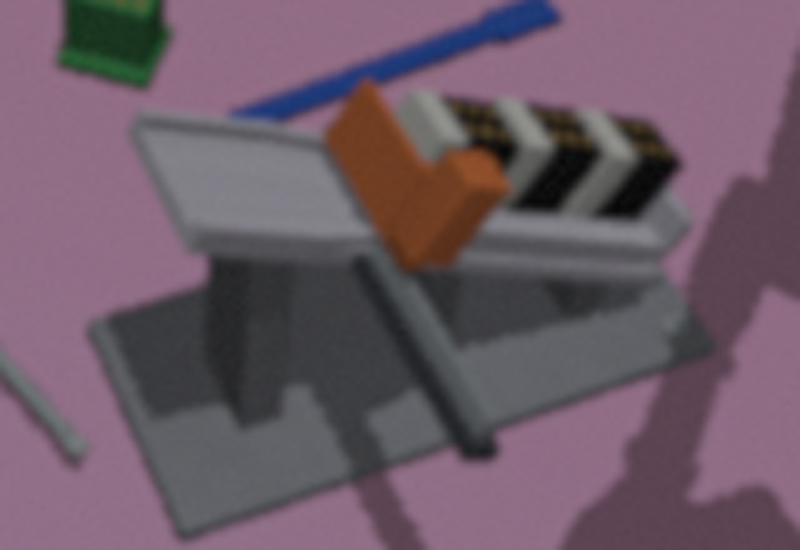

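View pics/t16.png

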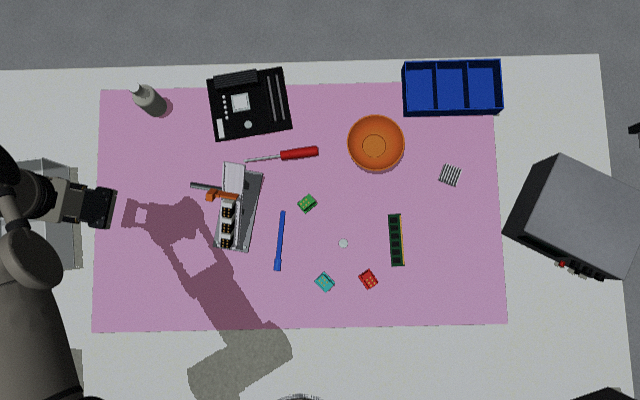

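The gate is fully across behind the third connector, and the other things on the bench look unmoved. Handing in.

```bash
python3 -c "
from plant import bot,order
print(bot.get_obs()['dq'].round(3)); print(order.close_job())"
```

```text
[-0.066 -0.003  0.036 -0.024 -0.01  -0.019]
the job is handed in; nothing more can be done
None
```

I loaded all three black connectors into the rail one at a time, white end uphill, and each slid down into the queue against the lower stop. I then pushed the orange gate across behind the last one, backed the arm away and handed the job in at about 23 s.

- **Queue:** the last top and scene pictures show all three connectors standing in a row under the lips with the gate blade across behind them.
- **Gate:** it stopped moving as the push force rose from about 7 N to 12 N, and the finger ended within about 2 mm of where I had worked out the closed position. I take that as the end stop.
- **Other things on the bench:** by eye, they are where they were in the first top picture. I did not measure them.

**Disagreements and limits:**
- My picture-based fit of the rail came out about 4 mm too high; I corrected it when the first connector touched the rail.
- The tool could not tilt, and pressing a connector on the slope (up to about 31 N at the wrist) turned it only a few degrees. So I released each one with its uphill edge on the floor and it tipped down flat by itself.
- The arm had not quite come to rest when I handed in, with joint speeds up to 0.07 rad/s. It was well clear of everything.

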